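Click the rock tumbler to its slow speed and start it

ROBOT

A 6-joint arm with a two-finger parallel gripper is mounted at the origin on the work surface. World frame = base frame: x ahead of the robot, y to its left, z up, the work surface at z = 0. Lengths are in mm, angles in rad, forces in N, time in s.
With the tool pointing down it reaches from about 350 to 975 mm from the base axis. Payload 7.1 kg.
Tool frame: the origin (TCP) lies at the very end of the fingers, on their centre line; the grasp point (between the pads) lies 19 mm behind it (ctrl.pinch_z is the z of the grasp point in the tool frame, in mm); z points along the fingers, y is the direction in which the jaws open and shut (so a half turn about z gives the same grasp; the last joint's range is limited). The gripper opens to 88 mm and grips with 3 to 60 N. Pads are 20 mm wide; open, the fingers measure 115 mm over their backs; the gripper's body (75 mm by 178 mm) begins 61 mm behind the grasp point.
Start: joints at [1.17, 0.423, 1.63, -0, 1.089, -0.019], TCP at [232.837, 579.993, 222.675] pointing down, gripper open.
Joint ranges: [-3, 3], [-0.9, 2.11], [0.09, 2.58], [-1.31, 4.45], [0.11, 2.69], [-2.54, 2.54]. Speed limits (rad/s): [2.39, 2.39, 3.01, 3.14, 3.14, 3.14].

INTERFACE

Orientations are given as a rotation vector (axis times angle).
In Python, from workcell import get_obs, optics, ctrl gives the robot as it stands.
- The arm moves only by the shell command python3 -m jog 'ROWS'. ROWS is a JSON object of lists of equal length, an entry for each row: "delta_rot": the turn, a rotation vector about the tool's x, y, z in rad, a list of three; "translation": the shift along the tool's x, y, z in mm, a list of three; "hand": the opening, from -1 (shut) to 1 (fully open). In form: {"delta_rot": [[rx, ry, rz], ...], "translation": [[x, y, z], ...], "hand": [hand, ...]}. A call has 1 to 5 rows; each row is the pose to reach, as a shift and turn from the pose commanded when the call began, along the tool's axes at that moment; what a row does not reach only later rows make up. A row lasts 1/10 s, in which the tool goes at most 50 mm and 8.59 degrees, less where a joint would pass 70% of its speed; a pose out of reach is approached as far as the arm can. A call with a gripper value outside its range is refused whole. The fingers move at their own pace and stop on an object; the grip force is fixed at half the most. Time passes only in rows, so rows that repeat a pose let the fingers close. It gives the time, the measured TCP pose, the force and the opening at its end, in the units of the state.
- get_obs(): the state, without advancing time (a new reading comes with each control period).
- optics.get_image(name): name is "side" or "top"; returns the picture (480x640x3 uint8, red, green, blue); there is no depth.
- optics.calibration(name): a dict with "intrinsics" (3x3 intrinsics, pixels), "k1" (the pictures are not rectified: a ray, as slopes to the right and down, at radius r is drawn at 1 + k1 r^2 times it, then the intrinsics apply), "cam_to_world" (4x4, takes a point from camera to world coordinates). Camera axes: x right, y up, looking along -z (the intrinsics and any distortion apply to the point x, -y, -z); pixel columns grow to the right and rows downward; lengths in mm; the calibration is good to about 2 mm. A picture is of the moment at which its call begins. calibration takes no time and is no camera call.
- ctrl.close_job(): hands the job in, once; it reports no verdict.
The state is a dict: "t": time; "qpos": joint angles; "qvel": joint speeds; "joint_torque": joint torques, N m; "ee_pos": TCP position; "orientation": TCP orientation; "ft_force": force on the tool from outside, world axes, zero at the start; "moment": the same for the moment, N m; "width": finger opening in mm.
Only numpy, scipy, OpenCV 4.12 (cv2) and the standard library are available. Lean on these libraries where they do the work, as an engineer would, in place of code of your own. Each camera call takes 0.05 s, during which the arm holds its last target. There are 200 camera calls.

TASK

With a fingertip, roll the knurled speed wheel of the blue rock tumbler one click, so that the green band snaps up between the white pointers and stays there when you let go; do not run on to the red band. Then press the yellow start button fully down and let it come back up. Leave the ore, tweezers, trivet and mold where they lie.

Things in the scene. Friction and masses are not known exactly. Their poses are not given: they have to be found in the camera images.
- tumbler: Blue rock tumbler, fixed. Control housing 160 x 160 mm, flat top 55 mm above its underside; origin at the centre of the underside, z up. On its -y side a cradle carries a black barrel lying along y (centre 177 mm from the origin, end of cradle at y = -275 mm, top 134 mm up). The speed wheel and the yellow start button stick out of the housing's top.
- wheel_top (a point): Top of the untouched speed wheel, (0, 42, 65) mm in the tumbler's frame, axes as the tumbler's. Black knurled wheel, 70 mm across, 26 mm wide, axle level along y; only its uppermost 10 mm (46 mm long in x) show above the housing. The axle is sprung: it sinks from about 4 N of push down, 5 mm to its stop at about 11 N. Rubbing its top along the tumbler's -x brings green up.
- green_band (a point): Middle of the green (slow) band across the wheel's rim; it moves with the wheel. Bands are 8 mm wide, 17.5 mm apart along the rim: white (off), green on the tumbler's +x side of white, red (fast) beyond green. The setting is the band at the very top, between two white pointer bars on the housing either side of the wheel.
- speed_wheel (a joint): Angle of the speed wheel in rad, growing as its top moves along the tumbler's -x. Detents at 0 (white, where it starts), 0.5 (green) and 1.0 (red). Let go below about 0.25 it springs back to white, between 0.25 and 0.75 it snaps to green, above that to red. Turning it takes up to about 2 N along the rim (the tip slips if pressed down with under about 4 N); 17.5 mm of rim travel is one click.
- start_button_top (a point): Centre of the top face of the round yellow start button, 28 mm in diameter, pressed straight down; it stands in a black housing on the tumbler's top, 87 mm to the -y side of the wheel.
- start_button (a joint): Travel of the start button in m: 0 up, 0.006 fully down, which takes about 5 N; it springs back.
- ore: Bystander: loose lump of raw copper ore, brown and copper, about 60 x 50 x 50 mm; origin at the centre of its underside.
- tweezers: Bystander: loose stainless steel tweezers lying flat, 142 mm long along x, 8 mm high; origin under the middle.
- trivet: Bystander: loose round ceramic trivet, 116 mm in diameter, 12 mm high; origin at the centre of its underside.
- mold: Bystander: orange silicone cabochon mold, 78 x 56 x 12 mm, lying on the trivet; origin at the centre of its underside.

How it is judged (in metres and radians):
On the way, in this order (a step that is already met when the one before it is completed fails the run):
1. the speed wheel sits in the green detent with nothing touching it (value of joint speed_wheel between 0.4 and 0.6 rad and contact force between the fingers and tumbler below 0.1 N), for 0.2 s.
2. the start button is pressed fully down (value of joint start_button above 0.0045 m and value of joint speed_wheel between 0.4 and 0.6 rad), for 0.1 s.
At the end, for the whole second after the job is handed in: The speed wheel rests in the green detent (0.5 rad, within 0.1), the start button has been pressed after that (at least 4.5 of its 6 mm) and is up again (within 1.5 mm), and ore, tweezers, trivet and mold are within 15 mm of where they lay (value of joint speed_wheel between 0.4 and 0.6 rad and velocity of joint speed_wheel between -0.1 and 0.1 rad/s and value of joint start_button below 0.0015 m and distance of each of ore, tweezers, trivet, mold from where it was at the start of the episode below 0.015 m); the robot touches nothing.
It fails at once if the wheel is run past green towards red (value of joint speed_wheel above 0.8 rad).
It fails at once if the start button is pressed before the wheel is on green (value of joint start_button above 0.003 m and value of joint speed_wheel below 0.4 rad).
It fails at once if the ore, tweezers, trivet or mold is moved or lifted (distance of any of ore, tweezers, trivet, mold from where it was at the start of the episode above 0.015 m).
It also fails if it takes over 40 s, if anything falls off the work surface, if the arm or the gripper's body presses on something with over 40 N, if the wrist force passes 120 N, or if a joint passes its speed limit or range.

## Working session

There is one attempt and no reset: what is moved stays moved. The work goes in short steps, Python scripts to look and compute and a shell command to move; the robot and the scene stay as the last step left them, time stands still between calls to the robot, and variables do not carry over. Pictures are saved under pics/ and viewed, about 8 in all and at most 12, crops included, and the job is handed in when it is done.

```bash
mkdir -p pics; ls
python3 - <<'E'
from workcell import get_obs, optics, ctrl
import cv2, numpy as np
print(get_obs())
for n in("side","top"):
    im=optics.get_image(n); np.save(f"pics/{n}0.npy",im); cv2.imwrite(f"pics/{n}0.png",im[:,:,::-1])
    print(n,optics.calibration(n))
E
```

```text
pics
{'t': 0.0, 'qpos': array([ 1.16997182e+00,  4.23847400e-01,  1.63071188e+00, -3.85422682e-05,
        1.08858985e+00, -1.89950631e-02]), 'qvel': array([-0.00046914,  0.00099456,  0.00019266, -0.00032861, -0.00070682,
        0.00092942]), 'joint_torque': array([-2.52404381e-03, -5.44628334e+01, -2.73659688e+01,  6.41357596e-02,
        2.28298717e-02, -1.34340053e-04]), 'ee_pos': array([232.64720216, 579.47176666, 221.8890081 ]), 'orientation': array([-5.96056446e-01, -3.08423206e+00,  2.40217983e-03]), 'ft_force': array([-0.47502197, -0.16695678, -0.82842943]), 'moment': array([-0.03158145, -0.04641562,  0.01745944]), 'width': 87.71031168447013}
side {'intrinsics': array([[504.09174446,   0.        , 315.81215089],
       [  0.        , 504.09174446, 229.03719111],
       [  0.        ,   0.        ,   1.        ]]), 'k1': -0.14735741176759753, 'cam_to_world': array([[ 7.59323533e-01,  3.75078640e-01, -5.31736576e-01,
         1.77909082e+02],
       [-6.50711823e-01,  4.39411219e-01, -6.19267232e-01,
        -3.53923464e+02],
       [ 1.37710553e-03,  8.16231459e-01,  5.77723385e-01,
         5.36981773e+02],
       [ 0.00000000e+00,  0.00000000e+00,  0.00000000e+00,
         1.00000000e+00]])}
top {'intrinsics': array([[529.57054898,   0.        , 319.71970434],
       [  0.        , 529.57054898, 239.22822998],
       [  0.        ,   0.        ,   1.        ]]), 'k1': -0.06337504337072125, 'cam_to_world': array([[-1.45148705e-02,  9.97111953e-01, -7.45457702e-02,
         5.45559497e+02],
       [-9.99644850e-01, -1.61372571e-02, -2.12075931e-02,
         1.40304667e+02],
       [-2.23493089e-02,  7.42114699e-02,  9.96992059e-01,
         8.05167044e+02],
       [ 0.00000000e+00,  0.00000000e+00,  0.00000000e+00,
         1.00000000e+00]])}
```

View pics/side0.png

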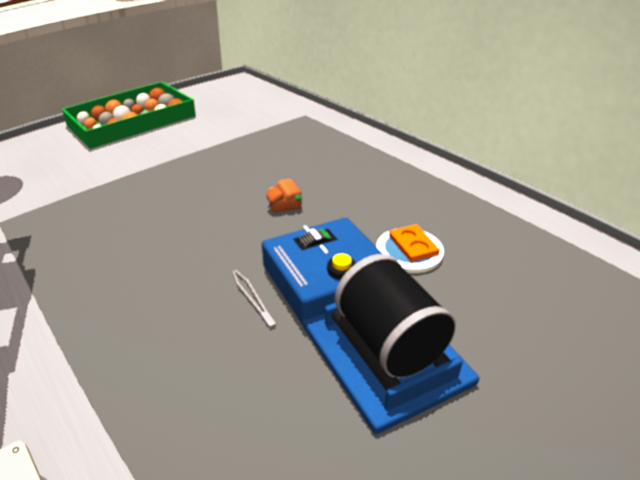

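View pics/top0.png

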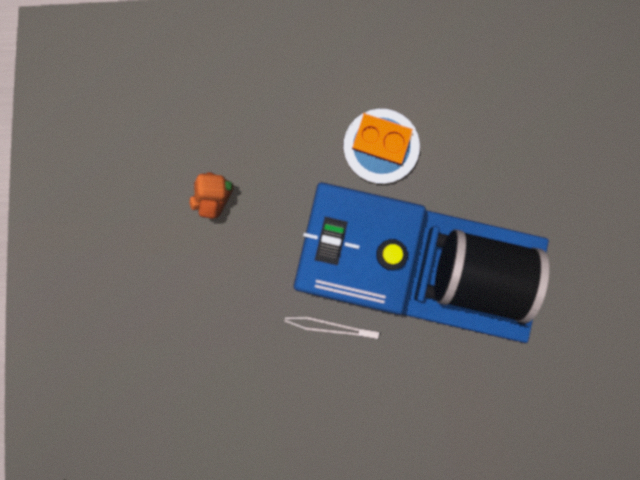

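Top view: wheel at about (331,240) with white at the pointers and green above it at (334,228), and the yellow button at (393,254). Side view: white band at about (316,234), green at (325,233), button at (342,262). The arm is out of both views.

```bash
cat > h.py <<'E'
import numpy as np, cv2
from workcell import optics
def ray(n,uv):
    c=optics.calibration(n); k=c["k1"]
    d=cv2.undistortPoints(np.array([[uv]],float),c["intrinsics"],np.array([k,0,0,0.]))[0,0]
    T=c["cam_to_world"]; v=T[:3,:3]@np.array([d[0],-d[1],-1]); return T[:3,3],v/np.linalg.norm(v)
def tri(a,b):
    (p,u),(q,v)=ray("side",a),ray("top",b)
    s=np.linalg.lstsq(np.c_[u,-v],q-p,rcond=None)[0]; A,B=p+s[0]*u,q+s[1]*v
    return (A+B)/2,np.linalg.norm(A-B)
def onz(n,uv,z):
    p,u=ray(n,uv); return p+u*(z-p[2])/u[2]
def blobs(im,lo,hi,box):
    h=cv2.cvtColor(im,cv2.COLOR_RGB2HSV); m=cv2.inRange(h,np.array(lo),np.array(hi))
    x0,y0,x1,y1=box; k=np.zeros_like(m); k[y0:y1,x0:x1]=m[y0:y1,x0:x1]
    _,_,st,c=cv2.connectedComponentsWithStats(k); return [(c[i].round(2),st[i].tolist()) for i in range(1,len(c)) if st[i][4]>8]
E
python3 - <<'E'
from h import *
S,T=np.load("pics/side0.npy"),np.load("pics/top0.npy")
Y=((22,150,120),(35,255,255));G=((45,100,40),(80,255,255));W=((0,0,150),(180,70,255))
R={}
for n,im,b in(("side",S,(260,215,370,285)),("top",T,(295,180,425,312))):
    for k,c in(("Y",Y),("G",G),("W",W)):
        r=blobs(im,*c,b); R[n,k]=r; print(n,k,r)
for k in"YG":
    P,e=tri(max(R["side",k],key=lambda r:r[1][4])[0],max(R["top",k],key=lambda r:r[1][4])[0]);print(k,P.round(1),round(e,1))
# housing top corners in the top view at z=55
h=cv2.cvtColor(T,cv2.COLOR_RGB2HSV);m=cv2.inRange(h,np.array((100,120,60)),np.array((125,255,255)))
c=max(cv2.findContours(m,0,2)[0],key=cv2.contourArea);print(cv2.approxPolyDP(c,4,True)[:,0].tolist())
a=np.hstack([cv2.resize(S[210:290,260:360],None,fx=4,fy=4,interpolation=2),cv2.resize(T[205:285,290:390],None,fx=4,fy=4,interpolation=2)])
cv2.imwrite("pics/crop.png",a[:,:,::-1])
E
```

```text
side Y [(array([341.44, 261.7 ]), [332, 254, 20, 17, 252])]
side G [(array([325.39, 234.02]), [320, 229, 11, 11, 51])]
side W [(array([305.78, 224.06]), [260, 215, 110, 28, 1521]), (array([323.5 , 248.66]), [320, 244, 8, 10, 38]), (array([290.01, 265.53]), [274, 246, 33, 39, 266]), (array([262.07, 274.26]), [260, 250, 9, 35, 111]), (array([336.  , 254.22]), [332, 253, 9, 5, 9]), (array([354.32, 269.62]), [339, 256, 31, 29, 256])]
top Y [(array([392.4 , 253.58]), [382, 244, 21, 21, 333])]
top G [(array([333.51, 228.26]), [324, 224, 21, 9, 122])]
top W [(array([381.55, 180.89]), [367, 180, 30, 4, 74]), (array([309.58, 235.5 ]), [303, 233, 14, 6, 50]), (array([330.74, 239.93]), [321, 235, 20, 11, 141]), (array([351.43, 245.17]), [345, 243, 14, 6, 47]), (array([350.32, 288.62]), [316, 280, 69, 18, 210]), (array([349.41, 293.52]), [315, 285, 69, 18, 214])]
Y [578.9  55.8  73.8] 0.3
G [617.2 135.7  61.6] 2.3
[[318, 185], [307, 229], [318, 238], [305, 238], [296, 289], [527, 341], [531, 321], [520, 325], [426, 298], [427, 284], [435, 282], [439, 233], [460, 229], [544, 250], [547, 239], [426, 211], [412, 203]]
```

View pics/crop.png

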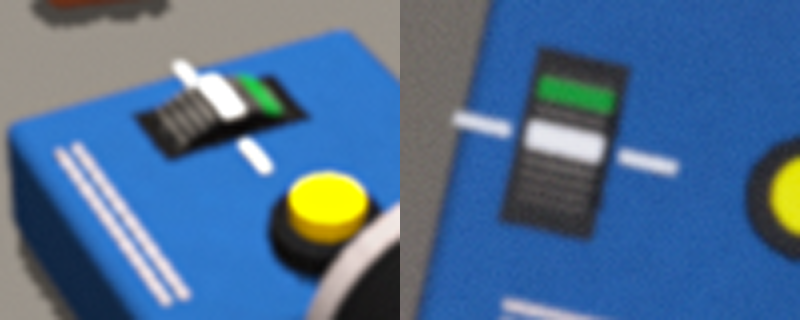

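Run:
```python
from h import *
from workcell import get_obs
from scipy.spatial.transform import Rotation as Ro
W,e=tri((315.3,234),(330.74,239.93));B,e2=tri((342,259.8),(392.4,253.58))
print("white",W.round(1),e.round(1),"button",B.round(1),e2.round(1),"dist",np.linalg.norm((W-B)[:2]).round(1))
Wz=onz("top",(330.74,239.93),65);Bz=onz("top",(392.4,253.58),B[2])
L,Rr=onz("top",(309.58,235.5),56),onz("top",(351.43,245.17),56);c1,c2=onz("top",(318,185),55),onz("top",(296,289),55)
print("wheel@65",Wz.round(1),"ptr mid",((L+Rr)/2).round(1),"edge len",np.linalg.norm(c1-c2).round(1))
print("yaws of y axis: btn",np.arctan2(*(Wz-Bz)[:2][::-1]),"ptr",np.arctan2(*(L-Rr)[:2][::-1]),"edge",np.arctan2(*(c1-c2)[:2][::-1])+np.pi/2)
s=get_obs();R=Ro.from_rotvec(s["orientation"]).as_matrix();print(R.round(3),"tool y yaw",np.arctan2(R[1,1],R[0,1]))
```

```text
white [600.1 140.2  67.3] 1.5 button [579.1  55.8  77.1] 1.4 dist 86.9
wheel@65 [599.7 140.6  65. ] ptr mid [599.8 141.   56. ] edge len 151.6
yaws of y axis: btn 1.3263129417677257 ptr 1.3269771886122377 edge 1.3499082964175644
[[-0.928  0.373 -0.001]
 [ 0.373  0.928 -0.001]
 [ 0.    -0.001 -1.   ]] tool y yaw 1.188984244684984
```

White band and button are consistent in both views: heights about 67 and 77 mm, 87 mm apart. The tumbler's y axis has a yaw of 1.327. I'll move high, with the fingers shut, to a spot 8 mm on the +x side of the wheel top.

```bash
python3 -m jog '{"delta_rot": [[0,0,0],[0,0,0],[0,0,0],[0,0,0],[0,0,0]], "translation": [[-40,-21,0],[-80,-42,0],[-120,-63,0],[-160,-84,0],[-200,-105,0]], "hand": [-1,-1,-1,-1,-1]}'
python3 -m jog '{"delta_rot": [[0,0,0],[0,0,0],[0,0,0],[0,0,0],[0,0,0]], "translation": [[-40,-21,0],[-80,-42,0],[-120,-63,0],[-160,-84,0],[-200,-105,0]], "hand": [-1,-1,-1,-1,-1]}'
python3 -m jog '{"delta_rot": [[0,0,0],[0,0,0],[0,0,-0.138],[0,0,-0.138],[0,0,-0.138]], "translation": [[-40,-21,0],[-80,-42,0],[-112,-59,30],[-112,-59,60],[-112,-59,60]], "hand": [-1,-1,-1,-1,-1]}'
cat >> h.py <<'E'
def where(target,btn=False):
    from workcell import get_obs
    from scipy.spatial.transform import Rotation as Ro
    s=get_obs();R=Ro.from_rotvec(s["orientation"]).as_matrix()
    print("t",s["t"],"tcp",s["ee_pos"].round(2),"F",s["ft_force"].round(2),"w",round(s["width"],1),"yaw y",np.arctan2(R[1,1],R[0,1]).round(4),"tilt",R[:2,2].round(4))
    print("to target, tool axes",(R.T@(np.array(target)-s["ee_pos"])).round(2))
E
python3 -c "from h import *;where((607.6,138.8,68))"
```

```text
t: 0.6
ee_pos: [380.0, 406.4, 222.4]
orientation: [-0.596, -3.084, 0.001]
ft_force: [1.1, -0.3, 0.3]
width: 51.3
t: 1.1
ee_pos: [526.6, 234.4, 222.5]
orientation: [-0.596, -3.084, 0.0]
ft_force: [-0.5, -0.1, -0.2]
width: 11.2
t: 1.6
ee_pos: [605.2, 137.9, 158.3]
orientation: [-0.385, -3.11, 0.004]
ft_force: [-1.2, 0.2, -0.8]
width: 0.7
t 1.6 tcp [605.16 137.85 158.35] F [-1.15  0.18 -0.77] w 0.7 yaw y 1.3246 tilt [-0.008  -0.0015]
to target, tool axes [-2.81  1.83 90.32]
```

```bash
python3 -m jog '{"delta_rot": [[0,0,0],[0,0,0],[0,0,0],[0,0,0],[0,0,0]], "translation": [[-1,1,20],[-1,1,40],[-1,1,70],[-1,1,70],[-1,1,70]], "hand": [-1,-1,-1,-1,-1]}'
python3 - <<'E'
from h import *
where((607.6,138.8,68))
S,T=optics.get_image("side"),optics.get_image("top")
a=np.hstack([cv2.resize(S[150:300,240:380],None,fx=2.8,fy=2.8,interpolation=2),cv2.resize(T[150:300,270:410],None,fx=2.8,fy=2.8,interpolation=2)])
cv2.imwrite("pics/near.png",a[:,:,::-1])
E
```

```text
t: 2.1
ee_pos: [608.8, 141.0, 93.6]
orientation: [-0.381, -3.118, 0.0]
ft_force: [-0.5, 0.3, 0.3]
width: 0.5
t 2.1 tcp [608.84 140.98  93.57] F [-0.48  0.26  0.29] w 0.5 yaw y 1.3276 tilt [-0.0004 -0.    ]
to target, tool axes [ 0.67 -2.42 25.57]
```

View pics/near.png

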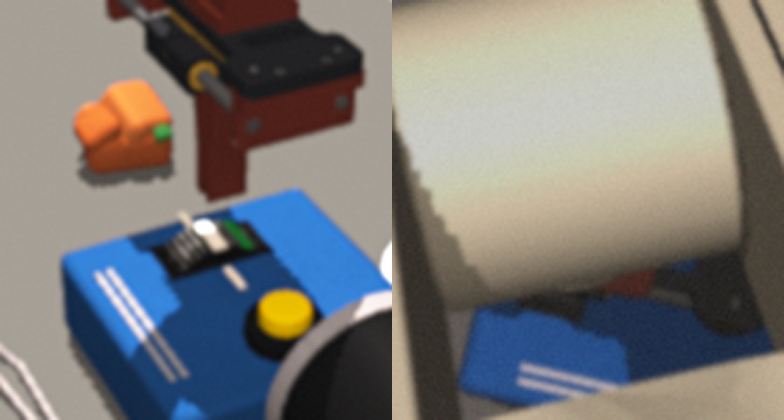

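The side view shows the shut tips at crop (222,195), hovering over the green side of the wheel. The top view is blocked by the arm. Next is a careful descent.

```bash
python3 -c "
from h import *;print('tip seen at',onz('side',(319.3,219.6),93.6).round(1))"
python3 -m jog '{"delta_rot": [[0,0,0],[0,0,0],[0,0,0],[0,0,0]], "translation": [[0.5,-2.2,12],[0.5,-2.2,22],[0.5,-2.2,22],[0.5,-2.2,22]], "hand": [-1,-1,-1,-1]}'
python3 -m jog '{"delta_rot": [[0,0,0],[0,0,0],[0,0,0],[0,0,0]], "translation": [[0,0,1],[0,0,2],[0,0,3],[0,0,3]], "hand": [-1,-1,-1,-1]}'
python3 -m jog '{"delta_rot": [[0,0,0],[0,0,0],[0,0,0],[0,0,0]], "translation": [[0,0,1],[0,0,1],[0,0,2],[0,0,2]], "hand": [-1,-1,-1,-1]}'
python3 -c "from h import *;where((607.6,138.8,65))"
```

```text
tip seen at [606.8 137.2  93.6]
t: 2.6
ee_pos: [607.6, 138.2, 70.2]
orientation: [-0.382, -3.117, 0.0]
ft_force: [0.4, 0.4, 0.5]
width: 0.7
t: 3.0
ee_pos: [608.3, 138.3, 68.1]
orientation: [0.382, 3.118, 0.0]
ft_force: [-0.0, 0.4, 3.5]
width: 0.5
t: 3.4
ee_pos: [608.4, 138.4, 66.2]
orientation: [0.382, 3.117, 0.0]
ft_force: [-0.9, -0.3, 6.1]
width: 0.3
t 3.4 tcp [608.39 138.37  66.16] F [-0.93 -0.32  6.06] w 0.3 yaw y 1.327 tilt [0.001  0.0002]
to target, tool axes [0.87 0.22 1.16]
```

Contact at about z = 68 mm, 6 N now. One mm more, then I'll rub along tool +x (the tumbler's -x).

```bash
python3 -m jog '{"delta_rot": [[0,0,0],[0,0,0],[0,0,0]], "translation": [[0,0,1],[0,0,1.2],[0,0,1.2]], "hand": [-1,-1,-1]}'
python3 -m jog '{"delta_rot": [[0,0,0],[0,0,0],[0,0,0],[0,0,0],[0,0,0]], "translation": [[2,0,0],[4,0,0],[6,0,0],[8,0,0],[10,0,0]], "hand": [-1,-1,-1,-1,-1]}'
python3 - <<'E'
from h import *
where((607.6,138.8,65))
S=optics.get_image("side")
cv2.imwrite("pics/roll.png",cv2.resize(S[190:280,270:370],None,fx=5,fy=5,interpolation=2)[:,:,::-1])
E
```

```text
t: 3.7
ee_pos: [608.5, 138.3, 65.2]
orientation: [0.382, 3.117, 0.001]
ft_force: [-1.0, -0.4, 7.8]
width: 0.4
t: 4.2
ee_pos: [599.3, 140.7, 65.4]
orientation: [0.382, 3.116, 0.001]
ft_force: [0.5, -1.2, 8.0]
width: 0.5
t 4.2 tcp [599.29 140.67  65.44] F [ 0.54 -1.18  8.04] w 0.5 yaw y 1.3271 tilt [0.0024 0.0001]
to target, tool axes [-8.51  0.19  0.46]
```

View pics/roll.png

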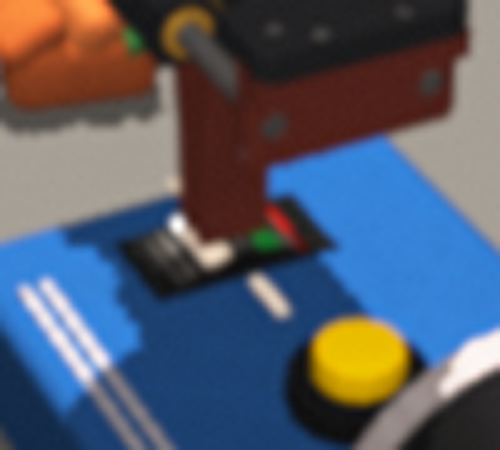

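The wheel follows the tip: white (crop 205,245) has moved about half a click, green is at (268,238) and red is appearing behind it. I'll go on 6 mm, then lift.

```bash
python3 -m jog '{"delta_rot": [[0,0,0],[0,0,0],[0,0,0],[0,0,0],[0,0,0]], "translation": [[2,0,0],[4,0,0],[6,0,0],[6.5,0,0],[6.5,0,0]], "hand": [-1,-1,-1,-1,-1]}'
python3 -m jog '{"delta_rot": [[0,0,0],[0,0,0],[0,0,0],[0,0,0],[0,0,0]], "translation": [[0,0,-4],[0,0,-15],[0,0,-35],[0,0,-35],[0,0,-35]], "hand": [-1,-1,-1,-1,-1]}'
python3 - <<'E'
from h import *
where((578.9,55.8,90))
S=optics.get_image("side")
cv2.imwrite("pics/lift.png",cv2.resize(S[190:280,270:370],None,fx=5,fy=5,interpolation=2)[:,:,::-1])
E
```

```text
t: 4.75
ee_pos: [592.3, 142.4, 65.2]
orientation: [0.382, 3.117, 0.0]
ft_force: [-1.1, -0.7, 8.2]
width: 0.1
t: 5.25
ee_pos: [592.1, 142.3, 99.7]
orientation: [0.382, 3.117, 0.0]
ft_force: [0.4, -0.1, -0.4]
width: 0.6
t 5.25 tcp [592.09 142.32  99.71] F [ 0.39 -0.12 -0.39] w 0.6 yaw y 1.327 tilt [0.0009 0.0002]
to target, tool axes [ -8.08 -87.15   9.69]
```

View pics/lift.png

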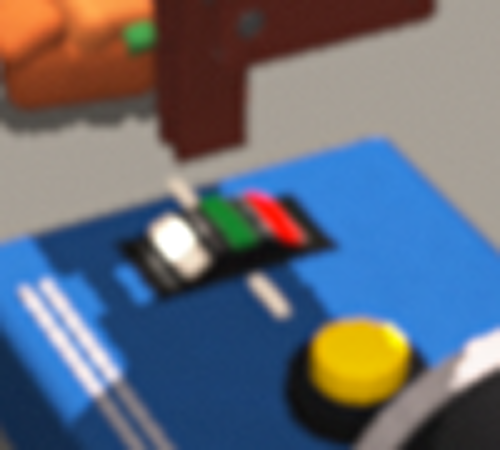

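Green (crop 232,222) now sits between the white pointers (180,190) and (270,295), with red one band further. On to the button.

```bash
python3 -m jog '{"delta_rot": [[0,0,0],[0,0,0],[0,0,0],[0,0,0],[0,0,0]], "translation": [[-4,-40,0],[-8,-80,0],[-8,-87,0],[-8,-87,8],[-8,-87,18]], "hand": [-1,-1,-1,-1,-1]}'
python3 -m jog '{"delta_rot": [[0,0,0],[0,0,0],[0,0,0],[0,0,0]], "translation": [[0,0,2],[0,0,4],[0,0,6],[0,0,6]], "hand": [-1,-1,-1,-1]}'
python3 -c "from h import *;where((578.9,55.8,77))"
```

```text
t: 5.8
ee_pos: [579.0, 56.5, 80.8]
orientation: [0.383, 3.118, 0.001]
ft_force: [-0.1, -0.1, 0.3]
width: 0.6
t: 6.2
ee_pos: [578.4, 56.7, 75.4]
orientation: [-0.381, -3.118, -0.0]
ft_force: [-1.7, 2.4, 4.5]
width: 0.5
t 6.2 tcp [578.42  56.66  75.36] F [-1.7   2.44  4.53] w 0.5 yaw y 1.3275 tilt [-0.0007  0.0004]
to target, tool axes [-0.67 -0.72 -1.64]
```

```bash
python3 -m jog '{"delta_rot": [[0,0,0],[0,0,0],[0,0,0],[0,0,0]], "translation": [[0,0,1],[0,0,2],[0,0,3],[0,0,3]], "hand": [-1,-1,-1,-1]}'
python3 -m jog '{"delta_rot": [[0,0,0],[0,0,0],[0,0,0],[0,0,0]], "translation": [[0,0,1],[0,0,2],[0,0,2],[0,0,2]], "hand": [-1,-1,-1,-1]}'
python3 - <<'E'
from h import *
where((578.9,55.8,77))
S=optics.get_image("side")
cv2.imwrite("pics/btn.png",cv2.resize(S[190:290,270:390],None,fx=5,fy=5,interpolation=2)[:,:,::-1])
E
```

```text
t: 6.6
ee_pos: [578.6, 56.6, 74.1]
orientation: [-0.382, -3.118, -0.001]
ft_force: [-7.0, 3.1, 18.8]
width: 0.5
t: 7.0
ee_pos: [578.7, 56.6, 73.8]
orientation: [0.382, 3.118, 0.001]
ft_force: [-11.9, 2.5, 35.7]
width: 0.7
t 7.0 tcp [578.68  56.58  73.77] F [-11.89   2.53  35.74] w 0.7 yaw y 1.3269 tilt [0.0004 0.0008]
to target, tool axes [-0.4  -0.7  -3.23]
```

View pics/btn.png

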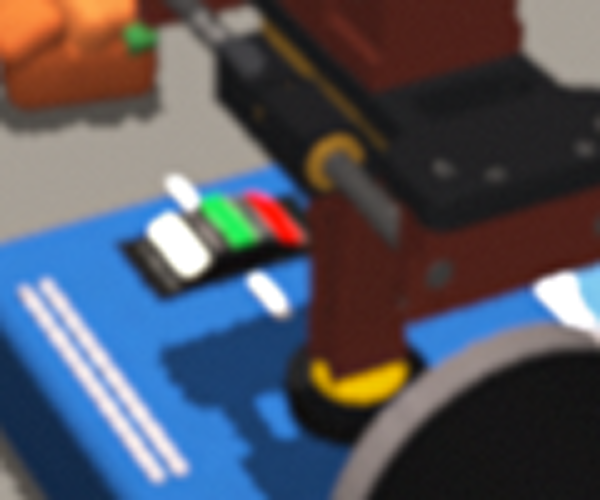

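The yellow face has sunk about 17 crop px (roughly 6 mm) with a hard stop at z ≈ 74, so the button is fully down. Green is still between the pointers. I'll let go, back off straight up, and clear the view.

```bash
python3 -m jog '{"delta_rot": [[0,0,0],[0,0,0],[0,0,0],[0,0,0],[0,0,0]], "translation": [[0,0,-5],[0,0,-15],[0,0,-40],[0,0,-80],[0,0,-110]], "hand": [-1,-1,-1,-1,-1]}'
python3 -m jog '{"delta_rot": [[0,0,0],[0,0,0],[0,0,0],[0,0,0],[0,0,0]], "translation": [[20,30,-20],[55,60,-20],[95,80,-20],[135,100,-20],[170,120,-20]], "hand": [-1,-1,-1,-1,-1]}'
python3 -m jog '{"delta_rot": [[0,0,0],[0,0,0],[0,0,0],[0,0,0],[0,0,0]], "translation": [[30,30,0],[60,60,0],[90,90,0],[90,90,0],[90,90,0]], "hand": [-1,-1,-1,-1,-1]}'
python3 - <<'E'
from h import *
where((578.9,55.8,77))
S,T=optics.get_image("side"),optics.get_image("top")
S0,T0=np.load("pics/side0.npy"),np.load("pics/top0.npy")
for n,a,b,B in(("side",S0,S,(260,170,450,285)),("top",T0,T,(180,100,425,350))):
    for k,c in(("Y",((22,150,120),(35,255,255))),("orange",((3,150,100),(18,255,255))),("G",((45,100,40),(80,255,255)))):
        for im in(a,b): print(n,k,[r[0].tolist()+[r[1][4]] for r in blobs(im,*c,B) if r[1][4]>30])
a=np.hstack([cv2.resize(S[170:290,230:370],None,fx=2.8,fy=2.8,interpolation=2),cv2.resize(T[150:270,270:410],None,fx=2.8,fy=2.8,interpolation=2)])
cv2.imwrite("pics/end.png",a[:,:,::-1])
E
```

```text
t: 7.55
ee_pos: [579.3, 55.8, 182.3]
orientation: [0.382, 3.117, -0.0]
ft_force: [0.3, -0.0, -0.9]
width: 0.7
t: 8.05
ee_pos: [441.2, 214.2, 200.7]
orientation: [0.382, 3.118, 0.0]
ft_force: [1.0, -0.2, 0.3]
width: 0.2
t: 8.55
ee_pos: [376.8, 323.1, 200.6]
orientation: [0.378, 3.118, -0.0]
ft_force: [-0.9, -0.3, -0.5]
width: 0.4
t 8.55 tcp [376.79 323.1  200.56] F [-0.93 -0.26 -0.5 ] w 0.4 yaw y 1.3296 tilt [ 0.0006 -0.0001]
to target, tool axes [-260.04 -211.29  123.7 ]
side Y [[341.44, 261.7, 252]]
side Y [[341.48, 261.74, 254]]
side orange [[283.61, 195.3, 755], [409.3, 226.85, 33], [408.44, 231.99, 75], [413.47, 250.45, 277], [419.14, 243.13, 101]]
side orange [[283.62, 195.62, 771], [408.21, 231.88, 67], [413.43, 250.57, 263], [419.55, 243.04, 89]]
side G [[325.39, 234.02, 51]]
side G [[315.4, 234.34, 73]]
top Y [[392.4, 253.58, 333]]
top Y [[392.41, 253.56, 332]]
top orange [[382.15, 138.73, 1873], [207.74, 193.84, 1138]]
top orange [[382.12, 138.72, 1874], [207.8, 193.88, 1142]]
top G [[228.32, 185.29, 38], [333.51, 228.26, 122]]
top G [[228.32, 185.32, 40], [330.85, 239.88, 139]]
```

View pics/end.png

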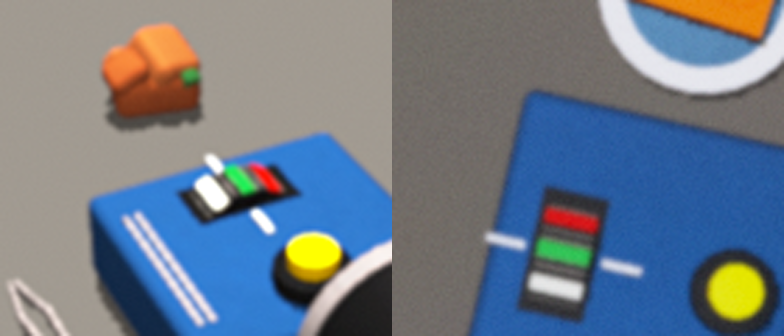

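Green is now at top pixel (330.9,239.9), which is where white was between the pointers. The button is back at its original pixels and the bystanders haven't moved. Handing in.

```bash
python3 -c "from workcell import ctrl; print(ctrl.close_job())"
```

```text
the job is handed in; nothing more can be done
None
```

I rolled the wheel one click to green, pressed the yellow start button fully down, let it come back up, and handed the job in at about t = 8.6 s. The hand-in reports no verdict.

- **Wheel:** I rubbed it about 16 mm with the shut fingertips at 8 N. The green band now sits where white started, within 0.2 px in the top view, and it stayed there after release and after the button press.
- **Button:** its face sank by about its full 6 mm, judged from the side view, and met a hard stop. Afterwards it was back at its starting pixels, within 0.05 px in both views.
- **Bystanders:** the ore, trivet and mold show no movement beyond 0.1 px in the top view. The tweezers I did not measure; the arm never came near them.
- **What disagreed:**
  - The fingertip met the wheel about 3 mm higher than the stated 65 mm.
  - At the button's stop the push reached about 36 N with 12 N sideways, more than needed but far below the 120 N wrist limit.

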